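# Swing the scale rule beside the red-capped jar

### The job

On the black photo board, swing the yellow scale rule round its pin (it moves easily with a push near its free end) until its side lies close beside the red-capped jar, no more than a finger's width away, ready for the evidence photo. Do not shift or tip either jar, and leave the rule lying still.

Things in the scene. Friction and masses are not known exactly. Their poses are not given: they have to be found in the camera images.
- scale_rule: Yellow rule with black bars, 30 mm wide, 17 thick, pinned at one end to a black board (360 x 440, 10 thick) on the table. Origin: on the pivot, at the rule's underside, 13 mm above the table. x: along the rule to its free end, 300 mm away; y: across, to the left. Turns level; 0.6 N at 260 mm moves it; it stays where left. Starts between the two jars, turns past 60 degrees each way.
- red_center (a point): Target: upright loose sample jar with a RED cap, 40 mm diameter, 50 mm tall, 120 g, standing on the black board (10 mm above the table) left or right of the rule, 150 to 220 mm from the pivot. Point: half-way up on its axis.
- blue_center (a point): The other jar, the same but with a BLUE cap, on the other side of the rule; to be left alone. Point: half-way up on its axis.
Things that resemble listed ones, but are neither listed nor needed, are in the scene too. What is shaped like the part that bears blue_center but green, pink or turquoise is not meant.

How it is judged:
By the outcome, as a careful person would: the job done as asked, in the order asked, and still so for the second after the job is handed in, with the robot touching nothing.
It also fails if it takes over 35 s, if anything falls off the work surface, if the arm or the gripper's body presses on something with over 40 N, if the wrist force passes 120 N, or if a joint passes its speed limit or range.

### The arm

A 6-joint arm with a two-finger parallel gripper is mounted at the origin on the work surface. World frame = base frame: x ahead of the robot, y to its left, z up, the work surface at z = 0. Lengths are in m, angles in rad, forces in N, time in s.
With the tool pointing down it reaches from about 0.35 to 0.875 m from the base axis. Payload 4.2 kg.
Tool frame: the origin (TCP) lies on the front face of the gripper's body, between the roots of the fingers; the fingertips stand 73 mm ahead of it and the grasp point (between the pads) lies 54 mm ahead of it (arm.hold_point_z is the distance from the TCP to the grasp point, in m); z points along the fingers, y is the line along which they close (so a half turn about z gives the same grasp; the last joint's range is limited). The gripper opens to 85 mm and grips with 20 to 120 N. Pads are 22 mm wide; open, the fingers measure 114 mm over their backs; the gripper's body (76 mm by 85 mm) begins 54 mm behind the grasp point. The pads swing forward as they close: fully open they stand 13 mm farther back than shut.
Start: joints at [-0.893, 0.385, 0.008, 0, -1.194, -0.259], TCP at [0.254, -0.571, 0.304] pointing down, gripper open.
Joint ranges: [-3.14, 3.14], [-1.21, 2.06], [-1.07, 1.41], [-3.16, 2.05], [-2.99, -0.16], [-3.1, 3.1]. Speed limits (rad/s): [2.79, 2.79, 3.14, 3.14, 3.14, 3.14].

### API

Orientations are given as a unit quaternion [x, y, z, w].
In Python, from rig import arm gives the robot as it stands.
- The arm moves only by the tool move_arm, never from a script. Its argument "targets" is a list that holds one entry, the list of rows, each a list of 5 numbers: the opening, from 0 (shut) to 1 (fully open), then the shift along the tool's x, y, z scaled (see below), then the turn about the tool's z scaled (see below). In form: [[[grip, tx, ty, tz, yaw], ...]]. A call has 1 to 20 rows; each row is the pose to reach, as a shift and turn from the pose commanded when the call began, along the tool's axes at that moment; what a row does not reach only later rows make up. The controller multiplies each number of a shift by 0.25 m and each number of a turn by 60 degrees. A row lasts 1/8 s, in which the tool goes at most 62.5 mm and 10.7 degrees, less where a joint would pass 70% of its speed; a pose out of reach is approached as far as the arm can. A call with a number of a shift or a turn outside -1 to 1 is refused whole. A call with a gripper value outside its range is refused whole. The fingers move at their own pace and stop on an object; "newtons" is the grip in N (left out, the last holds). Time passes only in rows, so rows that repeat a pose let the fingers close. It gives the time, the measured TCP pose, the force, the opening and the grip force at its end, in the units of the state.
- arm.get_state(): the state, without advancing time (a new reading comes with each control period).
- arm.camera(name): name is "side" or "top" or "wrist"; returns a dict with "frame" (384x512x3 uint8, red, green, blue), "range_z" (384x512 float32, m along the optical axis (not along the pixel's ray), 0 where there is no reading), "fovy" (degrees; the focal length in pixels is half the picture's height over the tangent of half this angle, whatever the lens; pixels are square), "cx", "cy" (the principal point, pixels), "T" (4x4, takes a point from camera to world coordinates). Camera axes: x right, y up, looking along -z (the intrinsics and any distortion apply to the point x, -y, -z); pixel columns grow to the right and rows downward; lengths in m; the calibration is good to about 2 mm. A picture is of the moment at which its call begins.
- arm.hand_in(): hands the job in; it is judged then, once.
The state is a dict: "t": time; "joint_positions": joint angles; "joint_velocities": joint speeds; "effort": joint torques, N m; "tool_pos": TCP position; "ee_rot": TCP orientation; "force": force on the tool from outside, world axes, zero at the start; "ft_torque": the same for the moment, N m; "opening": opening from 0.0 (shut) to 1.0 (fully open); "gripper_force": force on a finger pad.
Only numpy, scipy, OpenCV 4.12 (cv2) and the standard library are available. Lean on these libraries where they do the work, as an engineer would, in place of code of your own. Each camera call takes 0.05 s, during which the arm holds its last target. There are 200 camera calls.

## Working session

There is one attempt and no reset: what is moved stays moved. The work goes in short steps, Python scripts to look and compute and a tool call to move; the robot and the scene stay as the last step left them, time stands still between calls to the robot, and variables do not carry over. Pictures are saved under pics/ and viewed, at most 10 in all, crops included, and the job is handed in when it is done.

Besides the shell and the picture viewer there is one more tool, called after "Emit:" by a JSON object that holds its "name" and its "arguments". move_arm: Moves the arm, as the interface text tells. Shifts and turns lie within -1 to 1; 1 stands for 0.25 m of shift or 60 degrees of turn. Its arguments: {"type":"object","properties":{"targets":{"type":"array","items":{"type":"array","items":{"type":"array","items":{"type":"number","minimum":-1,"maximum":1}}}},"newtons":{"type":"number"}},"required":["targets"]}

```bash
mkdir -p pics; ls; python3 - <<'E'
from rig import arm
import cv2,numpy as np
s=arm.get_state();print(s['t'],s['tool_pos'],s['ee_rot'],s['opening'])
for n in("top","side"):
    c=arm.camera(n);np.savez(n+'.npz',**{k:c[k] for k in c});print(n,[(k,c[k]) for k in c if k not in("frame","range_z")])
    cv2.imwrite(f'pics/{n}0.png',c['frame'][:,:,::-1])
E
```

```text
pics
0.0 [ 0.25400595 -0.57057308  0.30281888] [-2.07774317e-01  9.78176161e-01  1.07881882e-03 -2.61179010e-04] 0.9972242998194295
top [('fovy', 53.42761171265236), ('cx', 259.3755666353972), ('cy', 193.04030613837972), ('T', array([[ 0.1973653 ,  0.95822361, -0.20701317,  0.28008756],
       [-0.98032943,  0.19314601, -0.04060586, -0.07112104],
       [ 0.00107427,  0.21095529,  0.97749512,  0.85489802],
       [ 0.        ,  0.        ,  0.        ,  1.        ]]))]
side [('fovy', 47.82804584695449), ('cx', 256.7752979728926), ('cy', 190.14146834320024), ('T', array([[-0.96321278,  0.19770849, -0.18202334,  0.27424864],
       [-0.26858571, -0.68527432,  0.67694965,  0.56669283],
       [ 0.00910278,  0.70093542,  0.71316666,  0.7193222 ],
       [ 0.        ,  0.        ,  0.        ,  1.        ]]))]
```

View pics/top0.png

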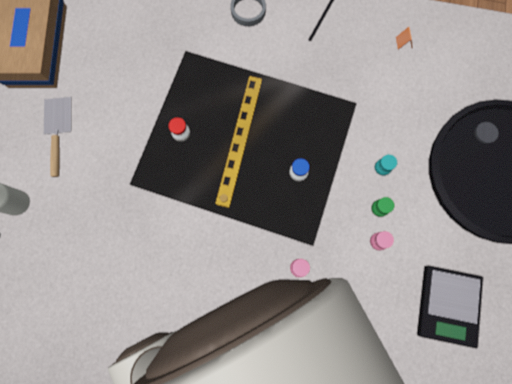

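View pics/side0.png

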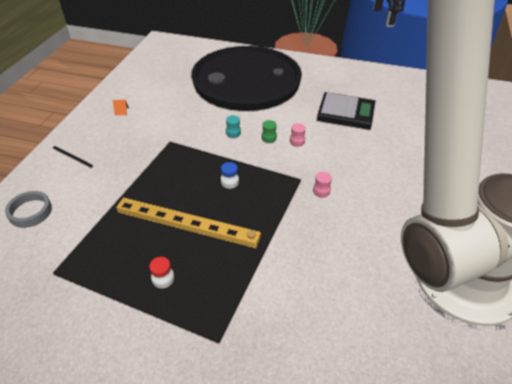

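Top view: the red cap is at (178,126), the blue cap at (300,167), and the rule runs from its pivot at (223,200) to its free end at (254,80). Lookalikes for the jars are turquoise (387,164), green (383,206), and pink (382,240) and (300,267), all off the board. The blue rectangle on the box at (20,27) and the orange tag at (404,38) are also not wanted. I choose the red cap on the board at (178,126). In the side view it is at (160,267), with the rule from (252,238) to (122,207).

```bash
cat > h.py <<'E'
import cv2,numpy as np
def ray(c,u,v):
    f=192/np.tan(np.radians(float(c['fovy']))/2);T=c['T']
    d=T[:3,:3]@np.array([(u-c['cx'])/f,-(v-c['cy'])/f,-1]);return T[:3,3],d
def onz(c,u,v,z):
    o,d=ray(c,u,v);return o+d*(z-o[2])/d[2]
def depthpt(c,u,v):
    o,d=ray(c,u,v);return o+d*float(c['range_z'][int(v),int(u)])
def blobs(c,lo,hi,amin=40):
    m=cv2.inRange(cv2.cvtColor(c['frame'],cv2.COLOR_RGB2HSV),lo,hi)
    m=cv2.morphologyEx(m,cv2.MORPH_CLOSE,np.ones((9,9)))
    return [k for k in cv2.findContours(m,0,cv2.CHAIN_APPROX_NONE)[0] if cv2.contourArea(k)>amin]
def rule(c):
    k=max(blobs(c,(18,120,90),(32,255,255)),key=cv2.contourArea)
    return cv2.boxPoints(cv2.minAreaRect(k)),k
E
python3 - <<'E'
from h import *
for n in("top","side"):
    c=dict(np.load(n+'.npz'));print(n)
    b,k=rule(c)
    P=np.array([onz(c,*p,.03) for p in b])[:,:2];print('rule',P.round(4).tolist(),b.round().tolist(),
     'wh',cv2.minAreaRect((np.array([onz(c,*p[0],.03)[:2] for p in k])).astype(np.float32)))
    M=cv2.moments(k);print('depth z',depthpt(c,M['m10']/M['m00'],M['m01']/M['m00']))
    for nm,lo,hi in(("red",(0,150,80),(6,255,255)),("blue",(105,150,60),(125,255,255))):
        for k in blobs(c,lo,hi):
            (u,v),_=cv2.minEnclosingCircle(k);m=cv2.minAreaRect(k)
            print(nm,(round(u),round(v)),cv2.contourArea(k),m[1],'onz .06',onz(c,u,v,.06).round(4),'depth',depthpt(c,u,v).round(4))
    # top-surface points of caps from depth
    f=c['frame'];hsv=cv2.cvtColor(f,cv2.COLOR_RGB2HSV)
    for nm,lo,hi in(("red",(0,150,80),(6,255,255)),("blue",(105,150,60),(125,255,255))):
        vv,uu=np.nonzero(cv2.inRange(hsv,lo,hi)); p=np.array([depthpt(c,u,v) for u,v in zip(uu,vv)])
        p=p[(np.abs(p[:,2]-.06)<.006)&(np.hypot(p[:,0],p[:,1])<.9)];
        if len(p):print(nm,'top pts',len(p),np.median(p,0).round(4),p.min(0).round(4),p.max(0).round(4))
c=dict(np.load('top.npz'));cv2.imwrite('pics/crop.png',cv2.resize(c['frame'][60:220,130:340,::-1],None,fx=3.5,fy=3.5))
E
```

```text
top
rule [[0.411, 0.0557], [0.7316, 0.047], [0.7288, 0.0106], [0.409, 0.022]] [[214.0, 204.0], [248.0, 74.0], [263.0, 78.0], [229.0, 208.0]] wh ((0.570060133934021, 0.033464718610048294), (0.03426988422870636, 0.32042908668518066), 88.04170989990234)
depth z [0.56145685 0.03372581 0.03011618]
red (177, 125) 215.5 (16.0, 17.0) onz .06 [0.5632 0.172  0.06  ] depth [0.5634 0.1721 0.0597]
blue (300, 166) 211.0 (16.0, 17.0) onz .06 [ 0.5247 -0.1136  0.06  ] depth [ 0.5252 -0.1136  0.0584]
blue (26, 82) 54.5 (51.0, 7.0) onz .06 [0.5953 0.5335 0.06  ] depth [0.6058 0.5537 0.0335]
blue (20, 27) 455.5 (13.482477188110352, 38.24919891357422) onz .06 [0.7287 0.5923 0.06  ] depth [0.7181 0.5767 0.0787]
red top pts 203 [0.5618 0.1711 0.0605] [0.5451 0.1541 0.0561] [0.5806 0.1893 0.0641]
blue top pts 204 [ 0.5227 -0.1131  0.0606] [ 0.5055 -0.1306  0.0565] [ 0.5408 -0.0965  0.0646]
side
rule [[0.7218, 0.06], [0.7372, 0.0128], [0.4099, 0.0234], [0.4067, 0.067]] [[114.0, 213.0], [119.0, 196.0], [261.0, 231.0], [257.0, 248.0]] wh ((0.568292498588562, 0.04030255228281021), (0.04403894022107124, 0.31934237480163574), 88.1548080444336)
depth z [0.55941246 0.04166647 0.03117254]
red (159, 265) 314.0 (20.240793228149414, 20.42648696899414) onz .06 [0.5615 0.175  0.06  ] depth [0.5622 0.174  0.0584]
blue (229, 168) 171.5 (13.0, 16.0) onz .06 [ 0.5207 -0.1074  0.06  ] depth [ 0.5216 -0.1099  0.0576]
blue (502, 19) 225.0 (16.11960220336914, 39.60247802734375) onz .06 [-0.1623 -1.1161  0.06  ] depth [-0.2822 -1.5782 -0.1211]
blue (387, 33) 4607.5 (84.29865264892578, 67.15400695800781) onz .06 [ 0.2223 -0.8889  0.06  ] depth [ 0.2186 -0.9924  0.0131]
red top pts 283 [0.562  0.1749 0.0584] [0.5448 0.1555 0.0541] [0.5805 0.1915 0.0621]
blue top pts 157 [ 0.5225 -0.1097  0.0579] [ 0.506  -0.13    0.0542] [ 0.5416 -0.0917  0.0622]
```

View pics/crop.png

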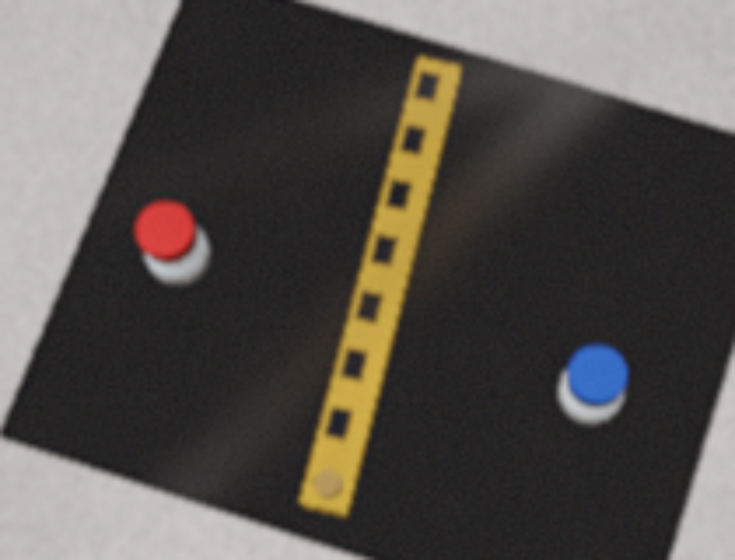

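The crop shows the wanted red-capped jar (bright red cap, white body) at (165,230), on the left of the rule. The blue jar is at (597,375) on the right, and the pin at (328,484) is at the lower end of the rule. Heights of 0.06 and 0.03 match, and the jar is about 0.19 m from the pivot. I will shut the gripper and travel high to the right-hand side of the rule's free end.

Emit:
{"name": "move_arm", "arguments": {"targets": [[[0, -0.81, 0.43, 0, 0], [0, -0.81, 0.43, 0, 0], [0, -0.81, 0.43, 0, 0], [0, -0.81, 0.43, 0, 0], [0, -0.81, 0.43, 0, 0], [0, -0.81, 0.43, 0, 0]]]}}

```text
t: 0.85
tool_pos: [0.3953, -0.3904, 0.3037]
ee_rot: [-0.208, 0.978, 0.0, -0.0]
force: [0.1, -0.6, -0.4]
opening: 0.005
gripper_force: 0.0
```

Emit:
{"name": "move_arm", "arguments": {"targets": [[[0, -0.81, 0.43, 0, -0.13], [0, -0.81, 0.43, 0, -0.13], [0, -0.81, 0.43, 0, -0.13], [0, -0.81, 0.43, 0, -0.13], [0, -0.81, 0.43, 0, -0.13], [0, -0.81, 0.43, 0, -0.13]]]}}

```text
t: 1.6
tool_pos: [0.5361, -0.2109, 0.3035]
ee_rot: [-0.273, 0.962, 0.0, -0.001]
force: [-0.4, -0.1, -0.1]
opening: -0.001
gripper_force: 0.0
```

```bash
cat > g.py <<'E'
from h import *
from rig import arm
from scipy.spatial.transform import Rotation as R
PV=np.array([.425,.0385])
def go(w):  # world target TCP -> scaled tool shift
    s=arm.get_state();return (R.from_quat(s['ee_rot']).as_matrix().T@(np.array(w)-s['tool_pos'])/.25).round(3)
def finger(th,back,r=.255,z=.092):
    t=np.radians(th);u=np.array([np.cos(t),np.sin(t)]);n=np.array([-u[1],u[0]])
    return [*(PV+r*u-(.015+back)*n),z]
E
python3 - <<'E'
from g import *
c=dict(np.load('top.npz'));print('pin',onz(c,223.7,198.3,.03))
s=arm.get_state();print(s['t'],s['tool_pos'],R.from_quat(s['ee_rot']).as_matrix().round(3).tolist(),s['opening'])
f=finger(-2,.045);print(f,go(f))
E
```

```text
pin [0.42760748 0.03792212 0.03      ]
1.6 [ 0.53614411 -0.21091769  0.30351111] [[-0.851, -0.526, -0.001], [-0.526, 0.851, 0.0], [0.001, 0.001, -1.0]] -0.0009295381208988669
[np.float64(0.6777506910877193), np.float64(-0.03036282128028349), 0.092] [-0.862  0.316  0.845]
```

Pin found at (0.4276, 0.038), which agrees. Next I move across, then down.

Emit:
{"name": "move_arm", "arguments": {"targets": [[[0, -0.86, 0.32, 0, 0], [0, -0.86, 0.32, 0, 0], [0, -0.86, 0.32, 0, 0], [0, -0.86, 0.32, 0, 0], [0, -0.86, 0.32, 0.25, 0], [0, -0.86, 0.32, 0.5, 0], [0, -0.86, 0.32, 0.7, 0], [0, -0.86, 0.32, 0.84, 0], [0, -0.86, 0.32, 0.84, 0], [0, -0.86, 0.32, 0.84, 0]]]}}

```text
t: 2.85
tool_pos: [0.6783, -0.0298, 0.0957]
ee_rot: [-0.273, 0.962, -0.0, 0.001]
force: [-0.1, 0.3, 0.3]
opening: -0.004
gripper_force: 0.0
```

```bash
python3 - <<'E'
from g import *
s=arm.get_state();print(s['t'],s['tool_pos'],s['force'])
for n in("side","top"):
    c=arm.camera(n);b,k=rule(c);print(n,b.tolist())
    cv2.imwrite(f'pics/{n}1.png',c['frame'][:,:,::-1])
for th in(0,10,20,25,29): f=finger(th,.0145);print(th,np.round(f,3),go(f))
E
```

```text
2.85 [ 0.67831757 -0.02977861  0.09569291] [-0.11354968  0.31186849  0.29628211]
side [[114.57581329345703, 211.42971801757812], [119.12598419189453, 194.08221435546875], [261.2190246582031, 231.35250854492188], [256.6688537597656, 248.70001220703125]]
top [[214.15904235839844, 204.00880432128906], [247.5639190673828, 74.56488037109375], [262.4136962890625, 78.39707946777344], [229.00880432128906, 207.84100341796875]]
0 [0.68  0.009 0.092] [-0.085  0.127  0.018]
10 [0.681 0.054 0.092] [-0.183  0.276  0.018]
20 [0.675 0.098 0.092] [-0.254  0.44   0.018]
25 [0.669 0.12  0.092] [-0.279  0.526  0.018]
29 [0.662 0.136 0.092] [-0.293  0.597  0.018]
```

View pics/side1.png

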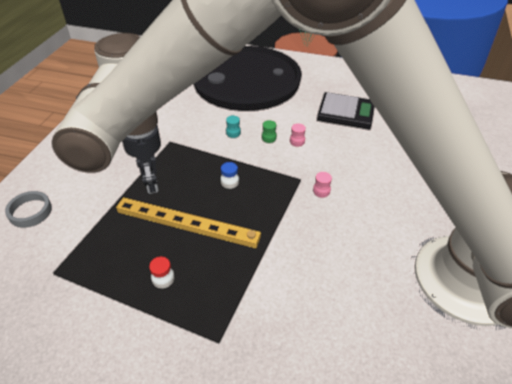

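The shut fingertips at (152,190) stand just behind the rule near its free end, and the jars are clear. I push gradually to about 25°.

Emit:
{"name": "move_arm", "arguments": {"targets": [[[0, -0.03, 0.04, 0.018, 0], [0, -0.06, 0.09, 0.018, 0], [0, -0.085, 0.127, 0.018, 0], [0, -0.12, 0.175, 0.018, 0], [0, -0.15, 0.22, 0.018, 0], [0, -0.183, 0.276, 0.018, 0], [0, -0.21, 0.33, 0.018, 0], [0, -0.235, 0.385, 0.018, 0], [0, -0.254, 0.44, 0.018, 0], [0, -0.263, 0.47, 0.018, 0], [0, -0.272, 0.5, 0.018, 0], [0, -0.277, 0.515, 0.018, 0], [0, -0.279, 0.526, 0.018, 0], [0, -0.279, 0.526, 0.018, 0]]]}}

```text
t: 4.7
tool_pos: [0.6674, 0.12, 0.0895]
ee_rot: [-0.274, 0.962, 0.0, 0.0]
force: [-0.3, -0.4, 0.9]
opening: -0.002
gripper_force: 0.0
```

```bash
cat >> g.py <<'E'
def look(tag):
    s=arm.get_state();print(s['t'],s['tool_pos'],s['force'])
    for n in("side","top"):
        c=arm.camera(n);cv2.imwrite(f'pics/{n}{tag}.png',c['frame'][:,:,::-1]);hsv=cv2.cvtColor(c['frame'],cv2.COLOR_RGB2HSV)
        q=[]
        for lo,hi in(((18,120,90),(32,255,255)),((0,150,80),(6,255,255))):
            vv,uu=np.nonzero(cv2.inRange(hsv,lo,hi));p=np.array([depthpt(c,u,v) for u,v in zip(uu,vv)])
            q.append(p[(p[:,0]>.38)&(p[:,0]<.8)&(abs(p[:,1])<.3)])
        y=q[0];y=y[abs(y[:,2]-.03)<.005][:,:2].astype(np.float32)
        (cx,cy),wh,_=r=cv2.minAreaRect(y);b=cv2.boxPoints(r);e=b[1]-b[0] if np.hypot(*(b[1]-b[0]))>.1 else b[2]-b[1]
        e=e*np.sign(e[0])/np.hypot(*e)
        j=q[1];j=j[abs(j[:,2]-.06)<.007];jc=(j.max(0)+j.min(0))[:2]/2
        # angle from pin to rect centre, too
        a2=np.degrees(np.arctan2(cy-.038,cx-.4276));d=jc-np.array([cx,cy])
        print(n,'rule ang',np.degrees(np.arctan2(e[1],e[0])).round(2),a2.round(2),'wh',np.round(wh,4),'jar',jc.round(4),'gap',round(float(e[0]*d[1]-e[1]*d[0]-.035),4))
E
python3 - <<'E'
from g import *
look('2')
for th in(27,29,31,33): f=finger(th,.0145);print(th,np.round(f,3),go(f))
E
```

```text
4.7 [0.66742814 0.12001783 0.08947016] [-0.31123441 -0.39118923  0.93133248]
side rule ang 25.1 25.99 wh [0.3153 0.0351] jar [0.5626 0.1741] gap 0.0287
top rule ang 25.09 25.49 wh [0.2746 0.0314] jar [0.5623 0.1716] gap 0.028
27 [0.666 0.128 0.092] [-0.011  0.032 -0.01 ]
29 [0.662 0.136 0.092] [-0.017  0.067 -0.01 ]
31 [0.659 0.145 0.092] [-0.022  0.102 -0.01 ]
33 [0.655 0.153 0.092] [-0.026  0.138 -0.01 ]
```

View pics/side2.png

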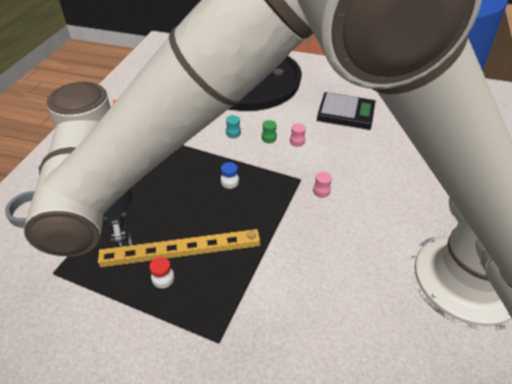

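View pics/top2.png

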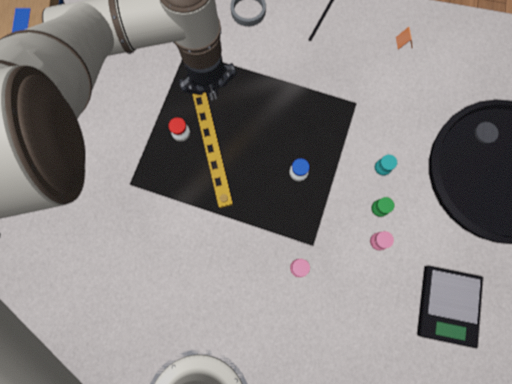

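The rule, from (225,200) to (200,95) in the top view, is now at about 25°. The jars have not moved and the gap is about 28 mm. The finger model holds, so I push to about 30° and measure.

Emit:
{"name": "move_arm", "arguments": {"targets": [[[0, -0.008, 0.025, -0.005, 0], [0, -0.013, 0.05, -0.005, 0], [0, -0.018, 0.07, -0.005, 0], [0, -0.02, 0.085, -0.005, 0], [0, -0.02, 0.085, -0.005, 0]]]}}

```text
t: 5.42
tool_pos: [0.6604, 0.1412, 0.0907]
ee_rot: [-0.274, 0.962, 0.0, 0.0]
force: [-0.3, -1.0, -1.0]
opening: -0.003
gripper_force: 0.0
```

```bash
python3 - <<'E'
from g import *
look('3')
for th in(30,31,32,33): f=finger(th,.0145);print(th,np.round(f,3),go(f))
c=cv2.imread('pics/side3.png')[200:310,80:280];t=cv2.imread('pics/top3.png')[80:220,130:260]
c=cv2.resize(c,(600,330));t=cv2.resize(t,(250,270));o=np.zeros((600,600,3),np.uint8);o[:330]=c;o[330:,:250]=t;cv2.imwrite('pics/both3.png',o)
E
```

```text
5.425 [0.6603501  0.14117046 0.09072691] [-0.29970788 -1.01223086 -1.04918956]
side rule ang 30.39 30.91 wh [0.3142 0.0336] jar [0.5618 0.1739] gap 0.013
top rule ang 30.16 30.42 wh [0.2799 0.0311] jar [0.5624 0.1714] gap 0.0121
30 [0.661 0.14  0.092] [ 0.    -0.002 -0.005]
31 [0.659 0.145 0.092] [-0.002  0.016 -0.005]
32 [0.657 0.149 0.092] [-0.004  0.034 -0.005]
33 [0.655 0.153 0.092] [-0.006  0.052 -0.005]
```

View pics/both3.png

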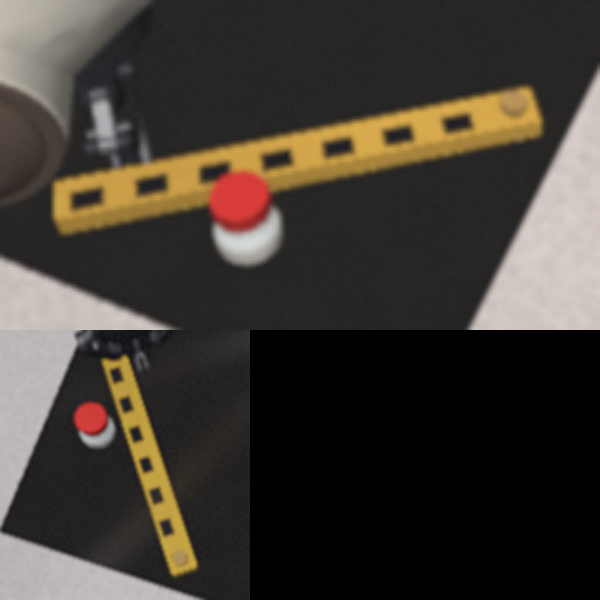

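The rule is beside the jar in both views, with the jar upright at (245,225) in the crop and a gap of about 12.5 mm in both measurements. I push 2° more for about 6 mm, then back away and lift.

Emit:
{"name": "move_arm", "arguments": {"targets": [[[0, -0.001, 0.01, -0.005, 0], [0, -0.002, 0.02, -0.005, 0], [0, -0.004, 0.03, -0.005, 0], [0, -0.004, 0.034, -0.005, 0], [0, -0.004, 0.034, -0.005, 0], [0, -0.004, 0.034, -0.005, 0]]]}}

```text
t: 6.28
tool_pos: [0.6568, 0.1485, 0.0919]
ee_rot: [-0.274, 0.962, 0.0, 0.0]
force: [0.8, 0.4, -0.6]
opening: -0.001
gripper_force: 0.0
```

Emit:
{"name": "move_arm", "arguments": {"targets": [[[0, 0, -0.05, 0, 0], [0, 0, -0.12, 0, 0], [0, 0, -0.2, 0, 0], [0, 0, -0.2, -0.2, 0], [0, 0, -0.2, -0.45, 0], [0, 0, -0.4, -0.7, 0], [0, 0, -0.6, -0.8, 0], [0, 0, -0.8, -0.8, 0], [0, 0, -0.8, -0.8, 0], [0, 0, -0.8, -0.8, 0]]]}}

```text
t: 7.52
tool_pos: [0.762, -0.0229, 0.2909]
ee_rot: [-0.273, 0.962, 0.0, -0.001]
force: [0.8, -0.3, 0.7]
opening: 0.001
gripper_force: 0.0
```

```bash
python3 - <<'E'
from g import *
look('4')
c=cv2.imread('pics/side4.png')[140:310,80:280];t=cv2.imread('pics/top4.png')[40:240,130:350]
o=np.zeros((600,800,3),np.uint8);o[:340,:400]=cv2.resize(c,(400,340));o[:364,400:]=cv2.resize(t,(400,364));cv2.imwrite('pics/both4.png',o[:364])
E
```

```text
7.525 [ 0.76199159 -0.02294029  0.29087126] [ 0.8306541  -0.34151043  0.74439882]
side rule ang 32.08 32.73 wh [0.315  0.0334] jar [0.5629 0.1738] gap 0.0066Traceback (most recent call last):
  File "<stdin>", line 2, in <module>
  File "g.py", line 17, in look
    q.append(p[(p[:,0]>.38)&(p[:,0]<.8)&(abs(p[:,1])<.3)])
                ~^^^^^
IndexError: too many indices for array: array is 1-dimensional, but 2 were indexed
```

View pics/side4.png

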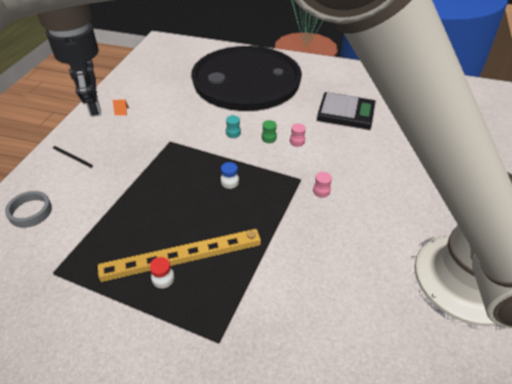

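The rule, from (252,238) to (105,270), lies beside the red jar at (161,272) with a gap of about 6 mm. Both jars have not moved, and the gripper is clear at (90,100).

```bash
python3 -c "
from rig import arm;print(arm.hand_in())"
```

```text
the job is handed in; nothing more can be done
None
```

I swung the yellow rule to lie about 6 mm from the red-capped jar (final gap measured from the side camera only), left both jars unmoved, backed the arm clear, and handed the job in at about 7.6 s.

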